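# Index the vial carousel by one slot

## Task

Bring the blue-capped vial round to the reader: with shut fingertips press the red plunger of the carousel down until its pin is out of its slot, keep it down while you swing the carousel the short way to the next slot, then let the plunger spring fully back up into that slot and draw the hand away. Only press and push, never pinch or squeeze the plunger; leave every vial standing in its cup and do not shift the other things on the bench.

Things in the scene. Friction and masses are not known exactly. Their poses are not given: they have to be found in the camera images.
- base: the carousel's housing: a round white drum 300 mm across, 58 mm high, fixed to the bench; origin at the centre of its underside, z up. On its +x side stands the reader, a white block with a green screen on top, 152 to 214 mm from the axis, 90 mm wide, 100 mm high
- index_ring: dark slotted ring fixed in the drum, frame as the housing's; inner radius 123 mm, 58 to 66 mm above the bench. Six slots, 18 mm wide, at 0, 60, 120, 180, 240 and 300 degrees from the housing's +x, each marked by a yellow dot on the rim
- axis (a point): point on the vertical turning axis of the carousel, at the turntable's top (42 mm above the bench); axes as the housing's
- reader_mark (a point): fixed point before the reader's window, 56 mm from the axis along the housing's +x, 44 mm above the bench: where the foot of the vial to be read must stand
- plunger_pad (a point): centre of the top of the red plunger: a flat round pad 42 mm across, 7 mm thick, facing up, 95 mm from the axis, 100 mm above the bench when up. It rides on the turntable, at first opposite the reader, and turns with it. A 10 mm brass pin juts outwards from its stem 38 mm below the pad's top and sits in a slot of the index ring
- plunger (a joint): how far the plunger is pressed down, m: 0 up (carousel locked), 0.013 fully down. Its spring pushes up with 3 N at the top, 6.3 N at the bottom. From 0.0095 on the pin is below the index ring and the carousel can turn; let go between slots it rises only to 0.009; let go within about 0.03 rad of a slot it springs up to 0
- carousel (a joint): turn of the turntable, rad, 0 at the start, positive anticlockwise seen from above; a slot every 1.047 rad (60 degrees), with play of about 0.03 rad either way. It turns easily (0.5 N at the plunger), so a fingertip that presses the pad down drags it round by friction
- vial_blue: the vial to be read: clear glass, blue cap, 22 mm across, 48 mm high, 25 g; origin at the centre of its foot. It stands loose in a 16 mm deep cup of the turntable, 56 mm from the axis, at the start one slot (60 degrees) to one side or the other of the reader, its top 92 mm above the bench
- vial_read: white-capped glass vial like vial_blue, loose in another cup of the carousel; leave it in its cup; at first it stands at the reader
- vial_next: white-capped glass vial like vial_blue, loose in another cup of the carousel; leave it in its cup; at first one slot from the reader on the side away from vial_blue
- vial_b: white-capped glass vial like vial_blue, loose in another cup of the carousel; leave it in its cup
- vial_c: white-capped glass vial like vial_blue, loose in another cup of the carousel; leave it in its cup
- reagent: amber bottle 64 mm across, 130 mm high, bystander; origin at its underside
- beaker: empty clear beaker 72 mm across, 85 mm high, bystander; origin at its underside
- freezer_box: white freezer box of small tubes, 130 x 130 x 55 mm, bystander; origin at its underside
- marker: white pen with a green cap, 130 mm long, 14 mm thick, lying, bystander; origin at its underside, length along its x
- weight: steel cylinder 40 mm across, 40 mm high, bystander; origin at its underside
Not all that is in view belongs to the job. What is shaped like the vial_next but green is not meant.

How it is judged:
By the outcome, as a careful person would: the job done as asked, in the order asked, and still so for the second after the job is handed in, with the robot touching nothing.
It also fails if it takes over 35 s, if anything falls off the work surface, if the arm or the gripper's body presses on something with over 40 N, if the wrist force passes 120 N, or if a joint passes its speed limit or range.

## Robot

A 6-joint arm with a two-finger parallel gripper is mounted at the origin on the work surface. World frame = base frame: x ahead of the robot, y to its left, z up, the work surface at z = 0. Lengths are in m, angles in rad, forces in N, time in s.
With the tool pointing down it reaches from about 0.275 to 0.875 m from the base axis. Payload 12.5 kg.
Tool frame: the origin (TCP) lies where the fingers leave the gripper's body, on its centre line; the fingertips stand 73 mm ahead of it and the grasp point (between the pads) lies 54 mm ahead of it; z points along the fingers, y is the line along which they close (so a half turn about z gives the same grasp; the last joint's range is limited). The gripper opens to 85 mm and grips with 20 to 120 N. Pads are 22 mm wide; open, the fingers measure 114 mm over their backs; the gripper's body (76 mm by 85 mm) begins 54 mm behind the grasp point. The pads swing forward as they close: fully open they stand 13 mm farther back than shut.
Start: joints at [-1.412, 0.351, 1.652, -0, 1.139, -0.085], TCP at [0.133, -0.534, 0.304] pointing down, gripper open.
Joint ranges: [-2.75, 2.75], [-0.79, 2.1], [0.01, 2.65], [-1.57, 4.71], [0.07, 3.14], [-2.87, 2.87]. Speed limits (rad/s): [2.22, 2.22, 2.79, 3.14, 3.14, 3.14].

## Interface

Orientations are given as a rotation vector (axis times angle).
In Python, from station import ctrl, imaging gives the robot as it stands.
- The arm moves only by the tool drive_tool, never from a script. Its argument "targets" is a list of rows, each a list of 6 numbers: the shift along the tool's x, y, z as a fraction of full scale, then the turn, a rotation vector about the tool's x, y, z as a fraction of full scale. In form: [[x, y, z, ax, ay, az], ...]. A call has exactly 5 rows; each row is the pose to reach, as a shift and turn from the pose commanded when the call began, along the tool's axes at that moment; what a row does not reach only later rows make up. Full scale, the value 1, is 0.5 m for a shift and 30 degrees for a turn. A row lasts 1/10 s, in which the tool goes at most 50 mm and 8.59 degrees, less where a joint would pass 70% of its speed; a pose out of reach is approached as far as the arm can. A call with a number of a shift or a turn outside -1 to 1 is refused whole. A call with a gripper value outside its range is refused whole. "fingers" is the finger opening in mm, from 0 to 85.4, set as the call begins (left out, the last holds). The fingers move at their own pace and stop on an object; "newtons" is the grip in N (left out, the last holds). Time passes only in rows, so rows that repeat a pose let the fingers close, or fill a call up. It gives the time, the measured TCP pose, the force, the opening and the grip force at its end, in the units of the state.
- ctrl.get_state(): the state, without advancing time (a new reading comes with each control period).
- imaging.read_camera(name): name is "scene" or "top" or "wrist"; returns a dict with "frame" (400x640x3 uint8, red, green, blue), "fov_y" (degrees; the focal length in pixels is half the picture's height over the tangent of half this angle, whatever the lens; pixels are square), "cx", "cy" (the principal point, pixels), "R" (3x3) and "t" (3): a world point X has camera coordinates R X + t. Camera axes: x right, y down, z forward; pixel columns grow to the right and rows downward; lengths in m; the calibration is good to about 2 mm. A picture is of the moment at which its call begins. There is no depth.
- ctrl.close_job(): hands the job in; it is judged then, once.
The state is a dict: "t": time; "joints": joint angles; "joint_velocities": joint speeds; "joint_efforts": joint torques, N m; "tcp_pos": TCP position; "eef_rot": TCP orientation; "force": force on the tool from outside, world axes, zero at the start; "wrist_torque": the same for the moment, N m; "grip_width": finger opening in m; "grip_force": force on a finger pad.
Only numpy, scipy, OpenCV 4.12 (cv2) and the standard library are available. Lean on these libraries where they do the work, as an engineer would, in place of code of your own. Each camera call takes 0.05 s, during which the arm holds its last target. There are 200 camera calls.

## Working session

There is one attempt and no reset: what is moved stays moved. The work goes in short steps, Python scripts to look and compute and a tool call to move; the robot and the scene stay as the last step left them, time stands still between calls to the robot, and variables do not carry over. Pictures are saved under pics/ and viewed, at most 10 in all, crops included, and the job is handed in when it is done.

Besides the shell and the picture viewer there is one more tool, called after "Call:" as a command line: name --pt "numbers of a row" for each row, then --argument value for the rest. drive_tool: Moves the arm, as the interface text tells. Shift numbers are shares of 0.5 m and turn numbers shares of 30 degrees, none past 1 either way. Its arguments: {"type":"object","properties":{"targets":{"type":"array"},"fingers":{"type":"number"},"newtons":{"type":"number"}},"required":["targets"]}

```bash
mkdir -p pics; cat > h.py <<'E'
import numpy as np, cv2
from station import ctrl, imaging
def shot(n,f):
    c=imaging.read_camera(n); cv2.imwrite(f,c["frame"][:,:,::-1]); np.savez("cal_"+n,**{k:c[k] for k in("fov_y","cx","cy","R","t")}); return c
def ray(n,u,v,z):
    c=np.load("cal_%s.npz"%n); f=200/np.tan(np.radians(c["fov_y"])/2)
    d=c["R"].T@np.array([(u-c["cx"])/f,(v-c["cy"])/f,1]); o=-c["R"].T@c["t"]
    return o+d*(z-o[2])/d[2]
def proj(n,X):
    c=np.load("cal_%s.npz"%n); f=200/np.tan(np.radians(c["fov_y"])/2)
    p=c["R"]@np.array(X)+c["t"]; return p[:2]/p[2]*f+[c["cx"],c["cy"]]
E
python3 - <<'E'
from h import *
shot("top","pics/top1.png"); shot("scene","pics/scene1.png")
s=ctrl.get_state(); print(s["t"],s["tcp_pos"],s["eef_rot"],s["force"],s["grip_width"])
E
```

```text
0.1 [ 0.1327491  -0.53350882  0.30338407] [-3.11717439e+00 -3.81822253e-01  5.77812296e-05] [-0.66484801  0.53545841 -0.5674088 ] 0.08561201361210866
```

View pics/top1.png

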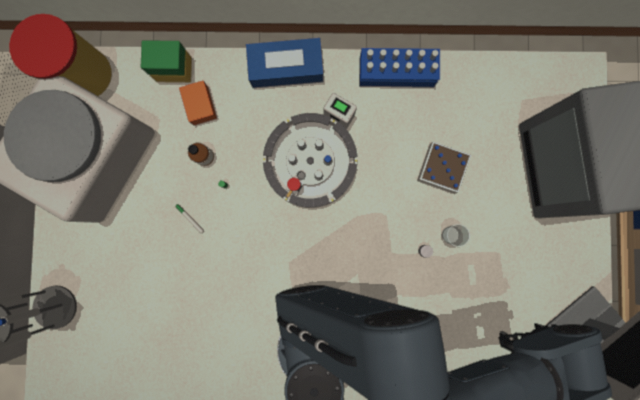

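View pics/scene1.png

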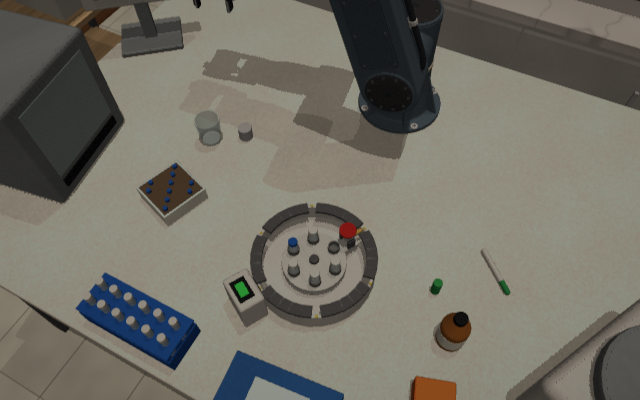

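```bash
python3 - <<'E'
import cv2,numpy as np
a=cv2.imread("pics/top1.png")[80:220,250:370]; b=cv2.imread("pics/scene1.png")[190:330,215:390]
k=dict(interpolation=cv2.INTER_CUBIC)
cv2.imwrite("pics/crop1.png",np.hstack([cv2.resize(a,(360,420),**k),cv2.resize(b,(438,350),**k) if 0 else cv2.copyMakeBorder(cv2.resize(b,(438,350),**k),0,70,0,0,cv2.BORDER_CONSTANT)]))
E
```

```text
(no output)
```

View pics/crop1.png

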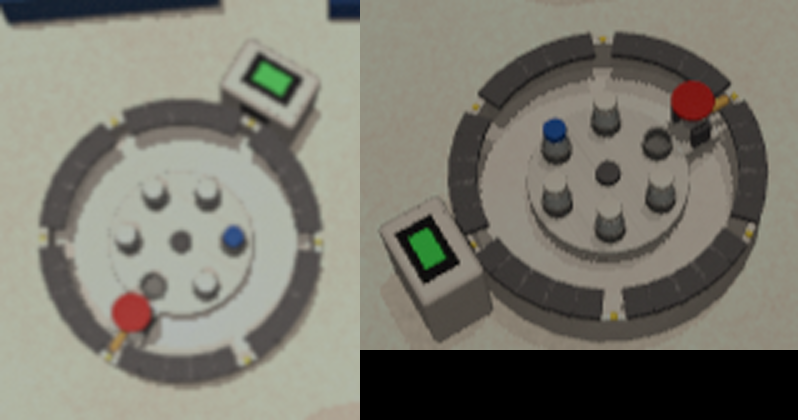

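```bash
python3 - <<'E'
from h import *
T=lambda x,y:(250+(x+.5)/3-.5,80+(y+.5)/3-.5); S=lambda x,y:(215+(x-360+.5)/2.5-.5,190+(y+.5)/2.5-.5)
td=[(251,124),(113,120),(42,237),(110,358),(248,360),(318,241)]
sd=[(473,243),(614,316),(749,233),(735,97),(602,40),(476,107)]
C=[]
for n,F,d,p in(("top",T,td,(131,313)),("scene",S,sd,(693,101))):
    P=np.array([ray(n,*F(*q),.066)[:2] for q in d]); c=P.mean(0); C.append(c)
    D=P-c; ang=np.degrees(np.arctan2(D[:,1],D[:,0]))
    a=np.degrees(np.angle(np.exp(1j*np.radians(ang-60*np.arange(6))).mean()))
    pd=ray(n,*F(*p),.1)[:2]; e=pd-c
    print(n,c,np.linalg.norm(D,axis=1).round(3),ang.round(1),a,"pad",pd,np.linalg.norm(e),np.degrees(np.arctan2(e[1],e[0])))
print(-np.load("cal_top.npz")["R"].T@np.load("cal_top.npz")["t"])
from scipy.spatial.transform import Rotation as R
print(R.from_rotvec(ctrl.get_state()["eef_rot"]).as_matrix().round(4))
E
```

```text
top [0.60733973 0.03199081] [0.144 0.146 0.146 0.145 0.146 0.145] [ -30.2   30.2   89.9  150.6 -149.7  -89.7] -29.81682940008326 pad [0.52498389 0.07939672] 0.0950252850885188 150.07428262984635
scene [0.61364644 0.03366354] [0.144 0.145 0.145 0.145 0.144 0.145] [ -30.8   29.9   90.1  149.5 -149.7  -90. ] -30.166704845241245 pad [0.52996916 0.08045159] 0.09586974432000665 150.7883167462082
[ 0.38582583 -0.01909614  1.3404851 ]
[[ 9.704e-01  2.414e-01 -2.000e-04]
 [ 2.414e-01 -9.704e-01  1.100e-03]
 [ 1.000e-04 -1.100e-03 -1.000e+00]]
```

Call:
drive_tool --pt "0.07 -0.066 0 0 0 0" --pt "0.14 -0.132 0 0 0 0" --pt "0.21 -0.198 0 0 0 0" --pt "0.28 -0.264 0 0 0 0" --pt "0.35 -0.33 0 0 0 0" --fingers 0 --newtons 20

```text
t: 0.6
tcp_pos: [0.2633, -0.3296, 0.3037]
eef_rot: [-3.118, -0.381, 0.0]
force: [0.8, -0.7, -0.2]
grip_width: 0.0119
grip_force: 0.0
```

Call:
drive_tool --pt "0.07 -0.066 0 0 0 0" --pt "0.14 -0.132 0 0 0 0" --pt "0.21 -0.198 0 0 0 0" --pt "0.28 -0.264 0 0 0 0" --pt "0.35 -0.33 0 0 0 0"

```text
t: 1.1
tcp_pos: [0.3934, -0.1271, 0.304]
eef_rot: [3.118, 0.382, 0.0]
force: [-0.2, -1.0, -0.0]
grip_width: 0.0001
grip_force: 0.0
```

Call:
drive_tool --pt "0.07 -0.066 0.02 0 0 0" --pt "0.14 -0.132 0.04 0 0 0" --pt "0.21 -0.198 0.08 0 0 0" --pt "0.28 -0.264 0.1 0 0 0" --pt "0.35 -0.33 0.12 0 0 0"

```text
t: 1.6
tcp_pos: [0.5231, 0.0751, 0.243]
eef_rot: [3.118, 0.382, -0.001]
force: [1.1, -0.2, 0.1]
grip_width: -0.0003
grip_force: 0.0
```

```bash
cat > go.py <<'E'
import sys
from h import *
from scipy.spatial.transform import Rotation as R
s=ctrl.get_state(); M=R.from_rotvec(s["eef_rot"]).as_matrix()
print("t",s["t"],"tcp",s["tcp_pos"].round(4) if hasattr(s["tcp_pos"],"round") else s["tcp_pos"],"F",np.round(s["force"],2),"w",s["grip_width"]); print(M.round(3))
if len(sys.argv)>3: print("frac",(M.T@(np.array(list(map(float,sys.argv[1:4])))-s["tcp_pos"])/.5).round(4))
E
python3 go.py .528 .0805 .193
```

```text
t 1.6 tcp [0.5231 0.0751 0.243 ] F [ 1.13 -0.19  0.08] w -0.00025023762944918494
[[ 0.97   0.242 -0.001]
 [ 0.242 -0.97  -0.   ]
 [-0.001 -0.    -1.   ]]
frac [ 0.0121 -0.0081  0.1001]
```

Call:
drive_tool --pt "0.006 -0.004 0.03 0 0 0" --pt "0.012 -0.008 0.06 0 0 0" --pt "0.012 -0.008 0.09 0 0 0" --pt "0.012 -0.008 0.1 0 0 0" --pt "0.012 -0.008 0.1 0 0 0"

```text
t: 2.1
tcp_pos: [0.527, 0.0778, 0.1934]
eef_rot: [-3.118, -0.381, 0.002]
force: [-0.1, -0.4, -0.7]
grip_width: 0.0002
grip_force: 0.0
```

```bash
python3 go.py; python3 - <<'E'
from h import *
w=shot("wrist","pics/w1.png")["frame"]; s=shot("scene","pics/s2.png")["frame"]
k=dict(interpolation=cv2.INTER_CUBIC)
p=np.hstack([cv2.resize(w,(480,300)),cv2.resize(s[170:320,250:410],(320,300),**k)])
cv2.imwrite("pics/c2.png",p[:,:,::-1])
print(proj("wrist",[.528,.0805,.1]),proj("wrist",[.61,.033,.042]))
E
```

```text
t 2.1 tcp [0.527  0.0778 0.1934] F [-0.14 -0.4  -0.7 ] w 0.00023287957214716034
[[ 0.971  0.241 -0.002]
 [ 0.241 -0.971 -0.   ]
 [-0.002 -0.    -1.   ]]
[315.78479895 236.71736052] [406.47610072 117.89151664]
```

View pics/c2.png

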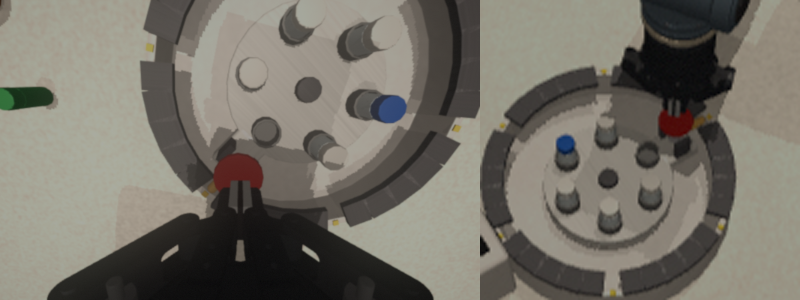

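Call:
drive_tool --pt "0.005 -0.003 0.01 0 0 0" --pt "0.005 -0.003 0.025 0 0 0" --pt "0.005 -0.003 0.04 0 0 0" --pt "0.005 -0.003 0.046 0 0 0" --pt "0.005 -0.003 0.05 0 0 0"

```text
t: 2.7
tcp_pos: [0.5294, 0.0805, 0.1686]
eef_rot: [-3.118, -0.382, 0.001]
force: [-0.9, 0.4, 3.0]
grip_width: 0.0
grip_force: 1.7
```

```bash
python3 go.py .529 .080 .161
```

```text
t 2.7 tcp [0.5294 0.0805 0.1686] F [-0.9   0.44  3.05] w 3.381246970598436e-05
[[ 0.97   0.241 -0.001]
 [ 0.241 -0.97  -0.   ]
 [-0.001 -0.    -1.   ]]
frac [-0.0011  0.0007  0.0153]
```

Call:
drive_tool --pt "0 0 0.004 0 0 0" --pt "0 0 0.009 0 0 0" --pt "0 0 0.015 0 0 0" --pt "0 0 0.015 0 0 0" --pt "0 0 0.015 0 0 0"

```text
t: 3.2
tcp_pos: [0.5295, 0.0805, 0.1615]
eef_rot: [-3.118, -0.382, 0.0]
force: [-2.8, 0.9, 5.9]
grip_width: 0.0001
grip_force: 2.5
```

```bash
python3 go.py
```

```text
t 3.2 tcp [0.5295 0.0805 0.1615] F [-2.84  0.89  5.92] w 5.515166816811315e-05
[[ 0.97   0.241 -0.   ]
 [ 0.241 -0.97   0.   ]
 [-0.    -0.    -1.   ]]
```

```bash
cat > arc.py <<'E'
import sys
from h import *
from scipy.spatial.transform import Rotation as R
s=ctrl.get_state(); M=R.from_rotvec(s["eef_rot"]).as_matrix(); c=np.array([.611,.032]); e=np.r_[s["tcp_pos"][:2]-c,0]
print(s["tcp_pos"],np.linalg.norm(e),np.degrees(np.arctan2(e[1],e[0])))
st=float(sys.argv[1])
for i in range(1,6):
    print((M.T@(R.from_euler("z",st*i,degrees=True).apply(e)-e)/.5).round(4), -st*i/30)
E
python3 arc.py 3
```

```text
[0.52945768 0.08054902 0.16147526] 0.09490077100911834 149.23109518492487
[-0.0068  0.0072  0.    ] -0.1
[-0.0132  0.0148  0.    ] -0.2
[-0.0192  0.0227  0.    ] -0.3
[-0.0248  0.0309  0.    ] -0.4
[-0.03    0.0394  0.    ] -0.5
```

Call:
drive_tool --pt "-0.0068 0.0072 0.001 0 0 -0.1" --pt "-0.0132 0.0148 0.001 0 0 -0.2" --pt "-0.0192 0.0227 0.001 0 0 -0.3" --pt "-0.0248 0.0309 0.001 0 0 -0.4" --pt "-0.03 0.0394 0.001 0 0 -0.5"

```text
t: 3.7
tcp_pos: [0.5196, 0.0577, 0.1611]
eef_rot: [-3.041, -0.789, -0.0]
force: [-2.2, 1.5, 5.0]
grip_width: 0.0002
grip_force: 2.6
```

```bash
python3 go.py; python3 arc.py 3;python3 - <<'E'
from h import *
s=shot("scene","pics/s3.png")["frame"]; t=shot("top","pics/t3.png")["frame"]
k=dict(interpolation=cv2.INTER_CUBIC)
p=np.hstack([cv2.resize(t[100:225,250:370],(384,400),**k),cv2.resize(s[170:320,240:395],(414,400),**k)])
cv2.imwrite("pics/c3.png",p[:,:,::-1])
E
```

```text
t 3.7 tcp [0.5196 0.0577 0.1611] F [-2.25  1.53  4.99] w 0.00021460657993912404
[[ 0.874  0.486  0.   ]
 [ 0.486 -0.874  0.   ]
 [ 0.    -0.    -1.   ]]
[0.51960302 0.05771795 0.16111843] 0.09494641377710883 164.28407562203668
[-0.0068  0.0072 -0.    ] -0.1
[-0.0133  0.0148 -0.    ] -0.2
[-0.0193  0.0227 -0.    ] -0.3
[-0.0249  0.0309 -0.    ] -0.4
[-0.03    0.0394 -0.    ] -0.5
```

View pics/c3.png

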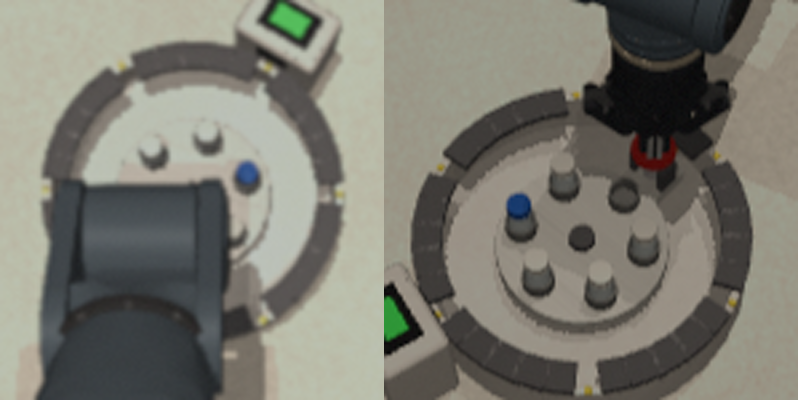

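Call:
drive_tool --pt "-0.0068 0.0072 0 0 0 -0.1" --pt "-0.0132 0.0148 0 0 0 -0.2" --pt "-0.0192 0.0227 0 0 0 -0.3" --pt "-0.0248 0.0309 0 0 0 -0.4" --pt "-0.03 0.0394 0 0 0 -0.5"

```text
t: 4.3
tcp_pos: [0.5161, 0.0331, 0.1611]
eef_rot: [-2.912, -1.179, -0.0]
force: [-2.3, 1.6, 5.2]
grip_width: -0.0002
grip_force: 2.6
```

Call:
drive_tool --pt "-0.0068 0.0072 0 0 0 -0.1" --pt "-0.0132 0.0148 0 0 0 -0.2" --pt "-0.0192 0.0227 0 0 0 -0.3" --pt "-0.0248 0.0309 0 0 0 -0.4" --pt "-0.03 0.0394 0 0 0 -0.5"

```text
t: 4.8
tcp_pos: [0.5191, 0.0084, 0.1612]
eef_rot: [2.733, 1.549, 0.0]
force: [-1.5, 0.7, 5.4]
grip_width: -0.0
grip_force: 2.6
```

```bash
python3 go.py; python3 arc.py 3
```

```text
t 4.8 tcp [0.5191 0.0084 0.1612] F [-1.51  0.65  5.45] w -1.4205213725398362e-05
[[ 0.514  0.858  0.   ]
 [ 0.858 -0.514 -0.   ]
 [ 0.     0.    -1.   ]]
[0.51911417 0.00844656 0.16115147] 0.0948565774253203 -165.62271550114122
[-0.0068  0.0072  0.    ] -0.1
[-0.0132  0.0148  0.    ] -0.2
[-0.0192  0.0227  0.    ] -0.3
[-0.0248  0.0309  0.    ] -0.4
[-0.03    0.0394  0.    ] -0.5
```

Call:
drive_tool --pt "-0.0068 0.0072 0 0 0 -0.1" --pt "-0.0132 0.0148 0 0 0 -0.2" --pt "-0.0192 0.0227 0 0 0 -0.3" --pt "-0.0248 0.0309 0 0 0 -0.4" --pt "-0.03 0.0394 0 0 0 -0.5"

```text
t: 5.3
tcp_pos: [0.5285, -0.0146, 0.1612]
eef_rot: [2.507, 1.892, 0.001]
force: [-0.9, 0.7, 5.3]
grip_width: -0.0001
grip_force: 2.6
```

```bash
python3 arc.py 1;python3 - <<'E'
from h import *
s=shot("scene","pics/s4.png")["frame"]; t=shot("top","pics/t4.png")["frame"]
k=dict(interpolation=cv2.INTER_CUBIC)
p=np.hstack([cv2.resize(t[100:225,250:340],(288,400),**k),cv2.resize(s[190:310,240:393],(510,400),**k)])
cv2.imwrite("pics/c4.png",p[:,:,::-1])
E
```

```text
[ 0.52848879 -0.01461213  0.16123865] 0.09476703484623046 -150.53707990772082
[-0.0023  0.0024  0.    ] -0.03333333333333333
[-0.0046  0.0048  0.    ] -0.06666666666666667
[-0.0068  0.0072  0.    ] -0.1
[-0.009   0.0097  0.    ] -0.13333333333333333
[-0.0111  0.0123  0.    ] -0.16666666666666666
```

View pics/c4.png

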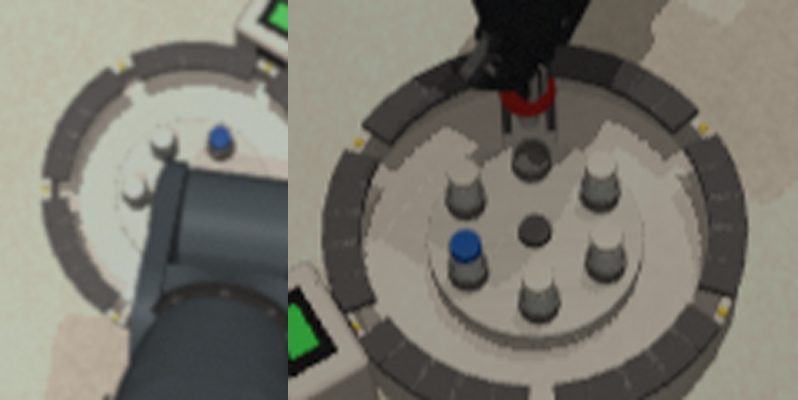

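```bash
python3 - <<'E'
from h import *
from scipy.ndimage import map_coordinates
def pol(f):
    g=cv2.imread(f,0).astype(float); th=np.arange(10,111,.25); rr=np.arange(.04,.075,.001)
    P=np.array([[proj("scene",[.611+r*np.cos(np.radians(t)),.032+r*np.sin(np.radians(t)),.092]) for t in th] for r in rr])
    return map_coordinates(g,[P[...,1],P[...,0]],order=3)
a=pol("pics/scene1.png");b=pol("pics/s4.png")
for lo,hi in((60,140),(280,360),):
    d=[(np.corrcoef(a[:,lo:hi].ravel(),b[:,lo+k:hi+k].ravel())[0,1],k*.25) for k in range(-40,41)]
    print(sorted(d)[-3:])
E
```

```text
[(np.float64(0.9798844434858788), 0.5), (np.float64(0.9814965329143409), 1.0), (np.float64(0.9829515138091748), 0.75)]
[(np.float64(0.9859248643193786), 0.5), (np.float64(0.9875024059487867), 1.0), (np.float64(0.9882320219373667), 0.75)]
```

Call:
drive_tool --pt "0 0 -0.003 0 0 0" --pt "0 0 -0.006 0 0 0" --pt "0 0 -0.009 0 0 0" --pt "0 0 -0.012 0 0 0" --pt "0 0 -0.012 0 0 0"

```text
t: 5.9
tcp_pos: [0.5283, -0.0143, 0.1672]
eef_rot: [2.509, 1.89, 0.001]
force: [1.0, 0.4, 3.9]
grip_width: -0.0002
grip_force: 1.8
```

Force of about 3.9 N at 6 mm depth means the pin has entered the slot. Lift clear and draw away.

Call:
drive_tool --pt "0 0 -0.006 0 0 0" --pt "0 0 -0.012 0 0 0" --pt "0 0 -0.02 0 0 0" --pt "0 0 -0.05 0 0 0" --pt "0 0 -0.1 0 0 0"

```text
t: 6.4
tcp_pos: [0.5271, -0.0142, 0.2162]
eef_rot: [-2.507, -1.888, 0.005]
force: [0.1, -0.2, -0.2]
grip_width: 0.0001
grip_force: 0.0
```

Call:
drive_tool --pt "0 0 -0.06 0 0 0" --pt "0 0 -0.12 0 0 0" --pt "-0.06 -0.06 -0.18 0 0 0" --pt "-0.12 -0.12 -0.2 0 0 0" --pt "-0.18 -0.18 -0.2 0 0 0"

```text
t: 6.9
tcp_pos: [0.4155, -0.0764, 0.3183]
eef_rot: [2.507, 1.89, 0.001]
force: [0.2, -1.0, -0.3]
grip_width: -0.0002
grip_force: 0.0
```

Call:
drive_tool --pt "0 0 0 0 0 0" --pt "0 0 0 0 0 0" --pt "0 0 0 0 0 0" --pt "0 0 0 0 0 0" --pt "0 0 0 0 0 0"

```text
t: 7.4
tcp_pos: [0.4172, -0.0757, 0.3167]
eef_rot: [-2.508, -1.891, 0.001]
force: [0.2, 0.3, -0.0]
grip_width: -0.0002
grip_force: 0.0
```

```bash
python3 go.py; python3 - <<'E'
from h import *
s=shot("scene","pics/s5.png")["frame"]; t=shot("top","pics/t5.png")["frame"]
k=dict(interpolation=cv2.INTER_CUBIC)
p=np.hstack([cv2.resize(t[90:225,250:370],(356,400),**k),cv2.resize(s[190:330,230:385],(443,400),**k)])
cv2.imwrite("pics/c5.png",p[:,:,::-1])
c=np.array([.611,.032]); a=np.radians(210)
print(proj("scene",[*(c+.095*np.array([np.cos(a),np.sin(a)])),.1]))
h=s.astype(int); m=((h[...,0]>110)&(h[...,1]<50)&(h[...,2]<50)).astype(np.uint8)
m[:190]=0;m[330:]=0;m[:,:230]=0;m[:,385:]=0
v,u=np.nonzero(m); print("red",u.mean(),v.mean(),len(u)); print(ray("scene",u.mean(),v.mean(),.1))
E
```

```text
t 7.4 tcp [ 0.4172 -0.0757  0.3167] F [ 0.2   0.26 -0.04] w -0.00017285539320423553
[[ 0.275  0.961 -0.001]
 [ 0.961 -0.275  0.   ]
 [ 0.    -0.001 -1.   ]]
[312.07823309 213.88922293]
red 311.4566473988439 214.01734104046244 173
[ 0.52972717 -0.01665703  0.1       ]
```

View pics/c5.png

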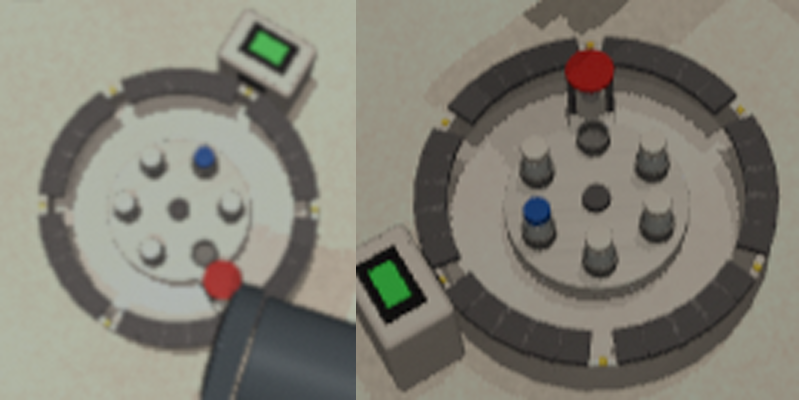

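The blue vial stands at the reader, the plunger is up in the new slot (scene pixel 311, 214 against the predicted 312, 214), all vials are in their cups and the hand is clear.

```bash
python3 -c "
from station import ctrl; print(ctrl.close_job())"
```

```text
the job is handed in; nothing more can be done
None
```

The blue-capped vial now stands at the reader, one slot (60°) anticlockwise from its start, with the plunger back up in its slot, every vial in its cup and the hand clear; the job was handed in at about 7.5 s.

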